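# Set a telescoping leg one hole longer

### The job

The telescoping leg of a folding work stand lies in the bench fixture. Squeeze its snap button flush, draw the outer tube out towards its rubber foot until the button springs out of the next hole, and let go with the button fully out; do it gently, never straining against the button, and leave the things lying around it where they are.

Things in the scene. Friction and masses are not known exactly. Their poses are not given: they have to be found in the camera images.
- fixture: Fixed wooden fixture: plank 130 x 450 x 20 mm. Its y axis runs level along the leg, from the clamp block (75 x 75 mm, top 111 mm up, centre y = -205 mm) to the rubber foot; x points to the side where the button looks out. Origin on the bench surface below the leg's axis (75 mm up), abreast of the button. Low saddle at y = 134 to 156 mm, top 74 mm. The dark inner tube (26 mm square) is clamped.
- leg: Outer tube of the leg: aluminium, 32 mm square, 2 mm walls. Slides along the fixture's y only, with 2 to 3 N. Origin on its axis, half-way up (75 mm above the bench), abreast of the first hole, where the button sits at the start; axes as the fixture's. Reaches from 110 mm behind the origin (open mouth) to 165 mm ahead, then a rubber foot 40 mm square, 28 mm long. Side walls flat.
- first_hole (a point): First hole, at the outer face of the tube's +x side wall, half-way up; 13 mm square; the point moves with the tube. The next hole, alike, is 40 to 64 mm behind it on the mouth side; where exactly differs from leg to leg, so the tube travels 40 to 64 mm towards the foot until the button springs out. Nothing stands within 50 mm beside the first hole along the tube's way.
- button: Steel snap button on the fixed inner tube: dome of a 12 mm ball, standing 5 mm out of the wall towards the fixture's +x, half-way up. Origin: ball's centre (15 mm from the leg's axis when out). 1.5 N starts it inwards, 3.5 N makes it flush, as a pinch across the tube with a pad over it does. Out, it locks the tube (over 15 N strains it); flush, a 4 to 9 N pull drives it under the wall.
- tin: Bystander: plain steel tin, 70 mm across and 85 mm high, standing; origin at its underside.
- hammer: Bystander: hammer lying on the bench; origin at its underside.
- offcut: Bystander: wooden offcut 90 x 45 x 20 mm lying on the bench; origin at its underside.

How it is judged:
By the outcome, as a careful person would: the job done as asked, in the order asked, and still so for the second after the job is handed in, with the robot touching nothing.
It also fails if it takes over 35 s, if anything falls off the work surface, if the arm or the gripper's body presses on something with over 40 N, if the wrist force passes 120 N, or if a joint passes its speed limit or range.

### The arm

A 6-joint arm with a two-finger parallel gripper is mounted at the origin on the work surface. World frame = base frame: x ahead of the robot, y to its left, z up, the work surface at z = 0. Lengths are in m, angles in rad, forces in N, time in s.
With the tool pointing down it reaches from about 0.3 to 0.875 m from the base axis. Payload 4.2 kg.
Tool frame: the origin (TCP) lies at the very end of the fingers, on their centre line; the grasp point (between the pads) lies 19 mm behind it (bot.grip_point_offset is the distance from the TCP to the grasp point, in m); z points along the fingers, y is the direction in which the jaws open and shut (so a half turn about z gives the same grasp; the last joint's range is limited). The gripper opens to 85 mm and grips with 20 to 120 N. Pads are 22 mm wide; open, the fingers measure 114 mm over their backs; the gripper's body (76 mm by 85 mm) begins 54 mm behind the grasp point. The pads swing forward as they close: fully open they stand 13 mm farther back than shut.
Start: joints at [1.113, 0.32, 1.565, -0, 1.257, -0.02], TCP at [0.244, 0.521, 0.231] pointing down, gripper open.
Joint ranges: [-3.11, 3.11], [-0.84, 2.01], [0.21, 2.61], [-1.34, 4.49], [0.05, 2.63], [-2.56, 2.56]. Speed limits (rad/s): [2.57, 2.57, 3.14, 3.14, 3.14, 3.14].

### API

Orientations are given as a unit quaternion [x, y, z, w].
In Python, from workcell import bot gives the robot as it stands.
- The arm moves only by the tool arm_command, never from a script. Its argument "motion" is a list of rows, each a list of 7 numbers: the shift along the tool's x, y, z in mm, then the turn, a rotation vector about the tool's x, y, z in rad, then the finger opening in mm, from 0 to 85.4. In form: [[dx, dy, dz, ax, ay, az, gripper], ...]. A call has exactly 5 rows; each row is the pose to reach, as a shift and turn from the pose commanded when the call began, along the tool's axes at that moment; what a row does not reach only later rows make up. A row lasts 1/10 s, in which the tool goes at most 50 mm and 8.59 degrees, less where a joint would pass 70% of its speed; a pose out of reach is approached as far as the arm can. A call with a gripper value outside its range is refused whole. The fingers move at their own pace and stop on an object; the grip force is fixed at half the most. Time passes only in rows, so rows that repeat a pose let the fingers close, or fill a call up. It gives the time, the measured TCP pose, the force and the opening at its end, in the units of the state.
- bot.sense(): the state, without advancing time (a new reading comes with each control period).
- bot.get_image(name): name is "scene" or "top" or "wrist"; returns a dict with "image" (400x640x3 uint8, red, green, blue), "fx", "fy", "cx", "cy" (pixels), "extrinsics" (4x4, takes a point from camera to world coordinates). Camera axes: x right, y down, z forward; pixel columns grow to the right and rows downward; lengths in m; the calibration is good to about 2 mm. A picture is of the moment at which its call begins. There is no depth.
- bot.close_job(): hands the job in, once; it reports no verdict.
The state is a dict: "clock": time; "joints": joint angles; "qd": joint speeds; "effort": joint torques, N m; "tcp_pos": TCP position; "ee_rot": TCP orientation; "ft_force": force on the tool from outside, world axes, zero at the start; "moment": the same for the moment, N m; "grip_width": finger opening in m.
Only numpy, scipy, OpenCV 4.12 (cv2) and the standard library are available. Lean on these libraries where they do the work, as an engineer would, in place of code of your own. Each camera call takes 0.05 s, during which the arm holds its last target.

## Working session

There is one attempt and no reset: what is moved stays moved. The work goes in short steps, Python scripts to look and compute and a tool call to move; the robot and the scene stay as the last step left them, time stands still between calls to the robot, and variables do not carry over. Pictures are saved under pics/ and viewed, and the job is handed in when it is done.

Besides the shell and the picture viewer there is one more tool, called after ">>>" as a command line: name --pt "numbers of a row" for each row, then --argument value for the rest. arm_command: Moves the arm, as the interface text tells. Its arguments: {"type":"object","properties":{"motion":{"type":"array"}},"required":["motion"]}

```bash
mkdir -p pics; ls
cat > h.py <<'E'
import numpy as np,cv2
from workcell import bot
def snap(name,fn):
    d=bot.get_image(name); cv2.imwrite('pics/'+fn+'.png',d['image'][:,:,::-1]); 
    np.savez('pics/'+fn+'.npz',**{k:np.array(v) for k,v in d.items()}); return d
def proj(d,P):
    T=np.array(d['extrinsics']);p=np.linalg.inv(T)@np.r_[P,1]
    return float(d['fx'])*p[0]/p[2]+float(d['cx']),float(d['fy'])*p[1]/p[2]+float(d['cy'])
def onz(d,u,v,z):
    T=np.array(d['extrinsics']);r=T[:3,:3]@np.array([(u-d['cx'])/d['fx'],(v-d['cy'])/d['fy'],1.]);o=T[:3,3]
    return o+r*(z-o[2])/r[2]
E
python3 - <<'E'
from h import *
for n in ['scene','top','wrist']:
    d=snap(n,n+'0'); print(n,d['fx'],np.round(d['extrinsics'],3).tolist())
print(bot.sense())
E
```

```text
pics
scene 413.27142834050517 [[-0.11, 0.768, -0.631, 1.069], [0.994, 0.094, -0.058, 0.056], [0.015, -0.633, -0.774, 0.67], [0.0, 0.0, 0.0, 1.0]]
top 513.2930057777738 [[-0.013, -0.987, 0.158, 0.464], [-1.0, 0.013, -0.001, 0.029], [-0.001, -0.158, -0.987, 0.933], [0.0, 0.0, 0.0, 1.0]]
wrist 275.66720923145425 [[0.425, 0.868, 0.257, 0.179], [0.905, -0.407, -0.122, 0.552], [-0.002, 0.285, -0.959, 0.373], [0.0, 0.0, 0.0, 1.0]]
{'clock': 0.15, 'joints': array([ 1.11300343e+00,  3.20182399e-01,  1.56538339e+00,  2.09806787e-05,
        1.25741361e+00, -2.00621976e-02]), 'qd': array([ 0.0004872 , -0.00159051, -0.00201415,  0.0010383 ,  0.00129902,
       -0.00129303]), 'effort': array([-5.07440527e-04, -4.15844464e+01, -2.34344119e+01, -1.52684879e-04,
        6.10384683e-03, -1.71664624e-05]), 'tcp_pos': array([0.24360379, 0.52045759, 0.23065993]), 'ee_rot': array([ 2.17125289e-01,  9.76143498e-01, -6.71313210e-04, -1.73787577e-04]), 'ft_force': array([-1.10884063,  0.52821829, -0.55857478]), 'moment': array([ 0.05244743,  0.00593598, -0.05746928]), 'grip_width': 0.08520059520725536}
```

View pics/scene0.png

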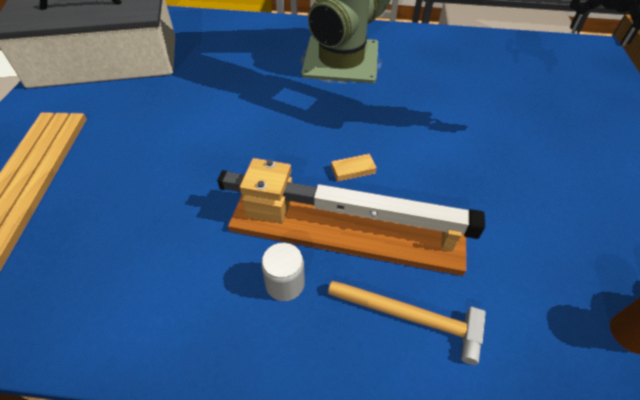

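View pics/top0.png

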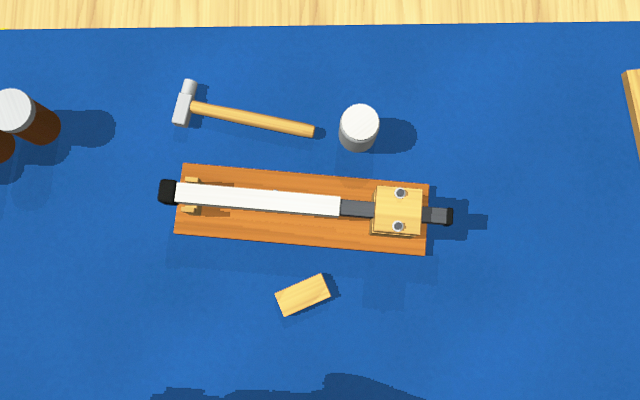

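View pics/wrist0.png

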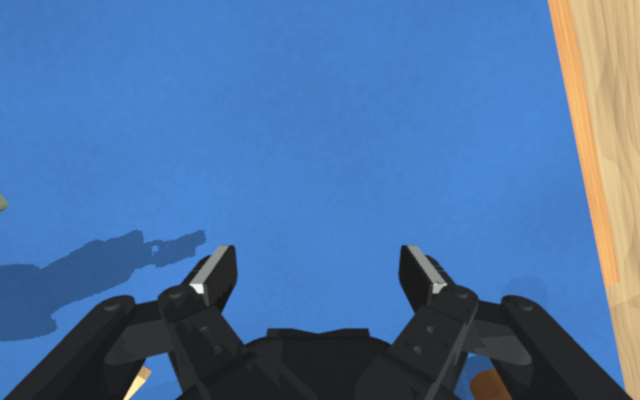

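Run:
```python
import cv2
a=cv2.imread('pics/scene0.png')[150:280,210:500];cv2.imwrite('pics/s1.png',cv2.resize(a,None,fx=2.75,fy=2.75,interpolation=cv2.INTER_CUBIC))
a=cv2.imread('pics/top0.png')[150:270,150:460];cv2.imwrite('pics/t1.png',cv2.resize(a,None,fx=2.5,fy=2.5,interpolation=cv2.INTER_CUBIC))
```

```text
(no output)
```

View pics/s1.png

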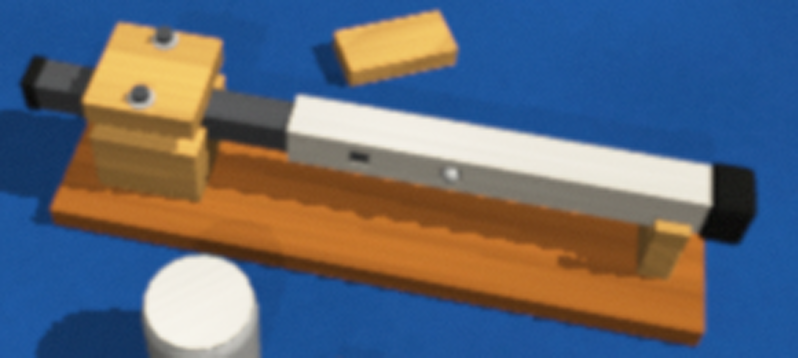

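View pics/t1.png

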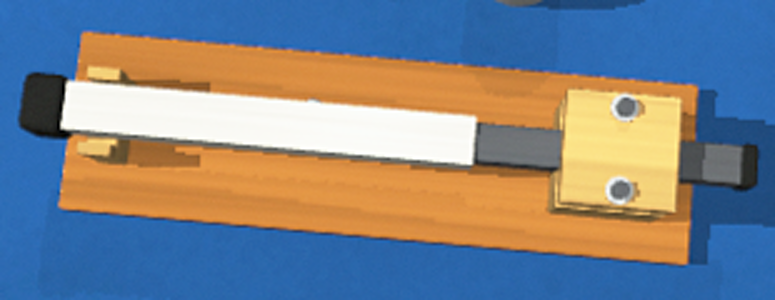

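```bash
cat > fit.py <<'E'
from h import *
from scipy.optimize import least_squares
S=np.load('pics/scene0.npz');T=np.load('pics/top0.npz')
s=lambda u,v:(S,210+u/2.75,150+v/2.75)
t=lambda u,v:(T,150+u/2.5,150+v/2.5)
obs=[(s(451,174),(.020,0,.075)),(s(288,131),(.016,-.11,.091)),(s(297,95),(-.016,-.11,.091)),(s(710,165),(-.016,.165,.091)),(s(706,205),(.016,.165,.091)),
(t(476,117),(.016,-.11,.091)),(t(474,163),(-.016,-.11,.091)),(t(66,82),(.016,.165,.091)),(t(62,128),(-.016,.165,.091)),
(t(568,90),(.0375,-.1675,.111)),(t(680,97),(.0375,-.2425,.111)),(t(560,203),(-.0375,-.1675,.111))]
def W(p,P):
    c,sn=np.cos(p[2]),np.sin(p[2]);return np.array([p[0]+c*P[0]-sn*P[1],p[1]+sn*P[0]+c*P[1],P[2]])
def f(p):
    return np.concatenate([np.subtract(proj(o[0],W(p,P)),o[1:]) for o,P in obs])
r=least_squares(f,[.45,.05,0],loss='soft_l1')
if __name__=='__main__':
    print(r.x.round(4),np.degrees(r.x[2]));print(f(r.x).reshape(-1,2).round(1).tolist())
    p=r.x
    for y in [-.04,-.05,-.055,-.06,-.064]: 
        q=proj(S,W(p,(.016,y,.075)));print(y,((q[0]-210)*2.75).round(1),((q[1]-150)*2.75).round(1))
    # tin, offcut
    print('tin',onz(T,360,116,.085),'offcut',onz(T,303,295,.02),'hammer end',onz(T,318,131,.02))
E
python3 fit.py
```

```text
[ 0.5903  0.1062 -0.1019] -5.840715373027436
[[-1.3, 1.2], [-0.9, -0.9], [-0.3, -0.8], [0.1, -0.3], [1.7, -0.6], [0.1, -0.0], [-0.7, 0.6], [-0.1, -0.5], [-1.1, 0.0], [0.0, -1.0], [1.3, 0.2], [-0.1, -0.4]]
-0.04 388.5 161.9
-0.05 373.7 159.3
-0.055 366.3 157.9
-0.06 358.9 156.6
-0.064 353.0 155.6
tin [ 0.73583571 -0.04124531  0.085     ] offcut [0.43323751 0.0611088  0.02      ] hammer end [0.72908486 0.03133066 0.02      ]
```

```bash
cat > rel.py <<'E'
import sys
from fit import *
from scipy.spatial.transform import Rotation as R
p=r.x
def rel(fx,fy,z):
    s=bot.sense();Rc=R.from_quat(s['ee_rot']);t=W(p,(fx,fy,z))
    y=np.array([np.cos(p[2]),np.sin(p[2]),0]);zz=np.array([0,0,-1.]);Rt=R.from_matrix(np.c_[np.cross(y,zz),y,zz])
    c,sn=y[:2];d=s['tcp_pos']-W(p,(0,0,0));F=s['ft_force']
    print('clk',s['clock'],'width',s['grip_width']*1e3,'tcp fix mm',np.round([1e3*(c*d[0]+sn*d[1]),1e3*(-sn*d[0]+c*d[1]),1e3*d[2]],2),'F fix',np.round([c*F[0]+sn*F[1],-sn*F[0]+c*F[1],F[2]],2))
    print('shift mm',(Rc.inv().apply(t-s['tcp_pos'])*1e3).round(1),'rotvec',(Rc.inv()*Rt).as_rotvec().round(4))
if __name__=='__main__': rel(*map(float,sys.argv[1:4]))
E
python3 rel.py 0 .001 .18
```

```text
clk 0.15 width 85.20059520725536 tcp fix mm [-387.08  376.79  230.66] F fix [-1.16  0.41 -0.56]
shift mm [-489.3 -227.2   51. ] rotvec [-1.200e-03  8.000e-04  1.235e+00]
```

>>> arm_command --pt "-45 -21 5 0 0 0.11 85" --pt "-90 -42 10 0 0 0.23 85" --pt "-135 -63 14 0 0 0.34 85" --pt "-180 -84 19 0 0 0.46 85" --pt "-225 -105 23 0 0 0.57 85"

```text
clock: 0.65
tcp_pos: [0.4038, 0.3286, 0.2079]
ee_rot: [0.485, 0.875, -0.0, -0.0]
ft_force: [0.8, 0.8, -0.1]
grip_width: 0.0851
```

```bash
python3 rel.py 0 .001 .18
```

```text
clk 0.65 width 85.06447797646503 tcp fix mm [-208.18  202.2   207.93] F fix [ 0.69  0.85 -0.14]
shift mm [-286.6   40.9   27.9] rotvec [-2.000e-04  1.000e-04  6.606e-01]
```

>>> arm_command --pt "-49 7 5 0 0 0.12 85" --pt "-98 14 10 0 0 0.25 85" --pt "-147 21 15 0 0 0.38 85" --pt "-196 28 20 0 0 0.51 85" --pt "-245 35 25 0 0 0.64 85"

```text
clock: 1.15
tcp_pos: [0.5643, 0.14, 0.183]
ee_rot: [0.736, 0.677, -0.0, -0.0]
ft_force: [0.3, -0.3, -0.1]
grip_width: 0.0848
```

```bash
python3 rel.py 0 .001 .16
```

```text
clk 1.15 width 84.76260558973577 tcp fix mm [-29.31  30.93 182.95] F fix [ 0.37 -0.27 -0.07]
shift mm [-30.5  28.7  22.9] rotvec [-0.0003 -0.0002  0.0194]
```

>>> arm_command --pt "-15 14 11 0 0 0.02 85" --pt "-30 28 22 0 0 0.02 85" --pt "-30.5 28.7 23 0 0 0.02 85" --pt "-30.5 28.7 23 0 0 0.02 85" --pt "-30.5 28.7 23 0 0 0.02 85"

```text
clock: 1.65
tcp_pos: [0.5893, 0.11, 0.1607]
ee_rot: [0.74, 0.672, 0.0, -0.0]
ft_force: [-0.8, -0.5, 0.5]
grip_width: 0.0848
```

```bash
python3 rel.py 0 .001 .056
python3 - <<'E'
from h import *
for n in ['scene','wrist']: snap(n,n+'1')
a=cv2.imread('pics/scene1.png')[100:280,210:500];cv2.imwrite('pics/s1b.png',cv2.resize(a,None,fx=2.75,fy=2.75,interpolation=cv2.INTER_CUBIC))
E
```

```text
clk 1.65 width 84.78040323436565 tcp fix mm [ -1.43   3.61 160.69] F fix [-0.72 -0.53  0.51]
shift mm [ -2.7   1.4 104.7] rotvec [ 0.0001 -0.0005  0.0056]
```

View pics/s1b.png

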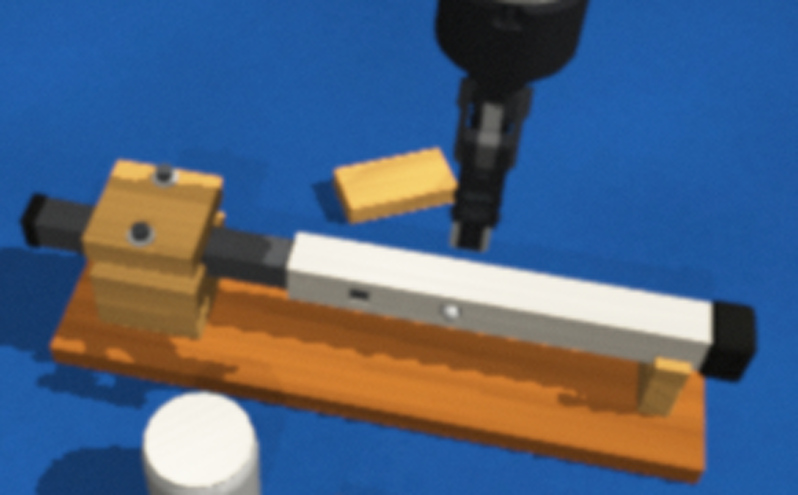

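View pics/wrist1.png

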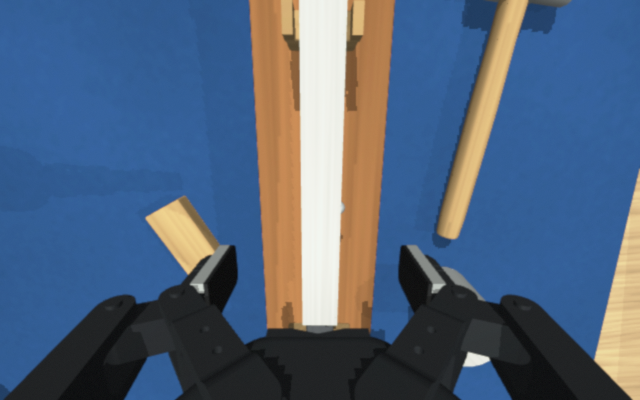

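Run:
```python
from fit import *
D=np.load('pics/wrist1.npz');p=r.x;c,s=np.cos(p[2]),np.sin(p[2])
a=D['image'][180:340,270:370,::-1];cv2.imwrite('pics/w1c.png',cv2.resize(a,None,fx=5,fy=3.7,interpolation=cv2.INTER_CUBIC))
def fx(u,v,z):
    d=onz(D,u,v,z)-W(p,(0,0,0));return np.round([1e3*(c*d[0]+s*d[1]),1e3*(-s*d[0]+c*d[1])],1)
print(fx(342,207,.075),fx(340,237,.075))
for v in (320,250,150,50):
    print(v,fx(302,v,.091),fx(342,v,.091))
print(proj(D,W(p,(.02,0,.075))),proj(D,W(p,(.016,-.06,.075))))
```

```text
[20.5  1.3] [ 19.6 -27.3]
320 [ -14.7 -103.7] [  22.3 -103.6]
250 [-14.  -32.2] [ 20.1 -32. ]
150 [-13.1  52.3] [17.6 52.4]
50 [-12.3 121.1] [ 15.4 121.2]
(np.float64(341.3933943093667), np.float64(208.3654154628288)) (np.float64(335.2067213923692), np.float64(269.1262185753613))
```

View pics/w1c.png

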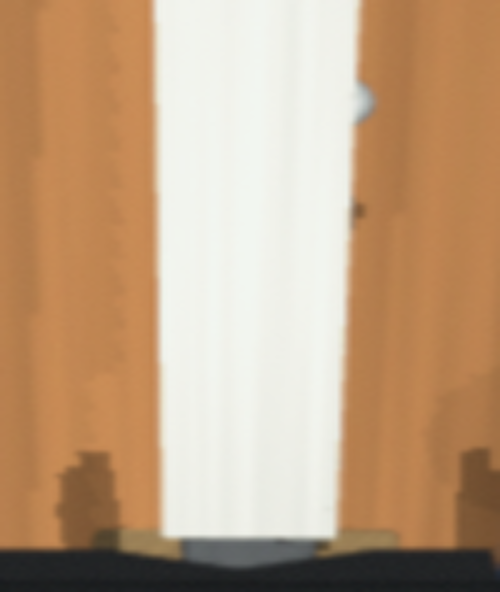

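```bash
python3 rel.py 0.001 .001 .056
```

```text
clk 1.75 width 84.99001220163798 tcp fix mm [ -1.37   3.8  161.  ] F fix [-0.36 -0.67 -0.51]
shift mm [ -2.9   2.3 105. ] rotvec [ 0.0008 -0.0005  0.0063]
```

>>> arm_command --pt "-1 1 20 0 0 0.006 85" --pt "-2 2.3 45 0 0 0.006 85" --pt "-2.9 2.3 75 0 0 0.006 85" --pt "-2.9 2.3 95 0 0 0.006 85" --pt "-2.9 2.3 105 0 0 0.006 85"

```text
clock: 2.25
tcp_pos: [0.5904, 0.1067, 0.054]
ee_rot: [0.742, 0.67, -0.001, -0.001]
ft_force: [0.6, 0.7, -0.3]
grip_width: 0.0851
```

>>> arm_command --pt "0 0 0 0 0 0 60" --pt "0 0 0 0 0 0 50" --pt "0 0 0 0 0 0 46" --pt "0 0 0 0 0 0 46" --pt "0 0 0 0 0 0 46"

```text
clock: 2.75
tcp_pos: [0.5921, 0.1061, 0.0561]
ee_rot: [0.743, 0.67, 0.001, 0.0]
ft_force: [0.9, 0.7, -0.3]
grip_width: 0.0457
```

```bash
python3 rel.py 0.001 .001 .056
python3 - <<'E'
from h import *
for n in ['scene','wrist','top']: snap(n,n+'2')
a=cv2.imread('pics/scene2.png')[100:280,210:500];a=cv2.resize(a,None,fx=2.75,fy=2.75,interpolation=cv2.INTER_CUBIC)
cv2.imwrite('pics/s2b.png',a)
E
```

```text
clk 2.75 width 45.72852406874633 tcp fix mm [ 1.78  0.1  56.11] F fix [ 0.86  0.74 -0.34]
shift mm [ 0.9 -0.8  0.1] rotvec [ 0.0014 -0.0005 -0.0011]
```

View pics/s2b.png

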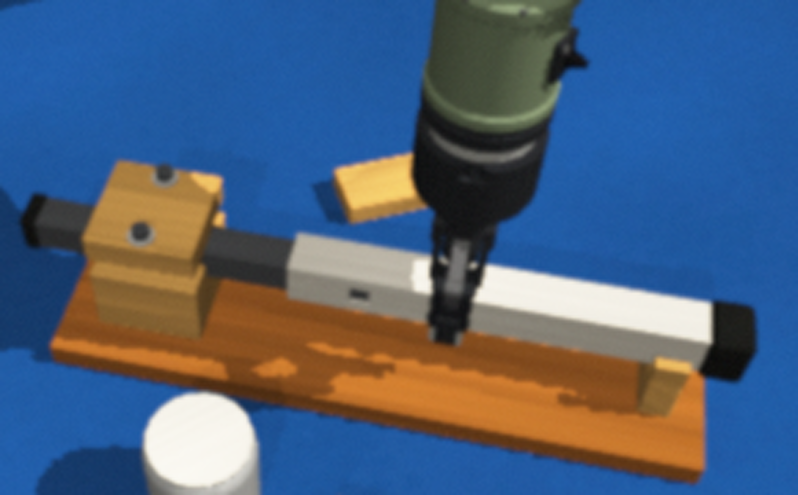

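View pics/wrist2.png

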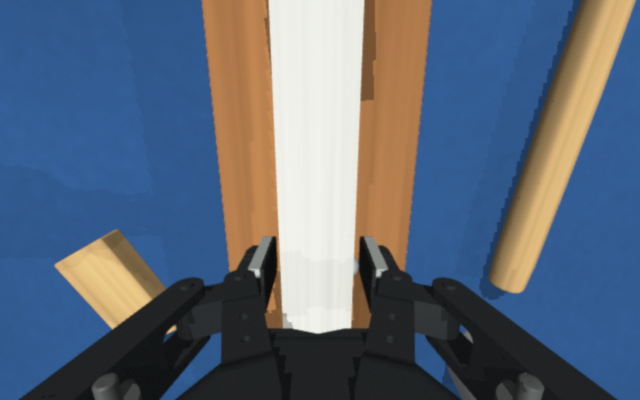

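>>> arm_command --pt "0 0 0 0 0 0 42" --pt "0 0 0 0 0 0 38" --pt "0 0 0 0 0 0 35" --pt "0 0 0 0 0 0 32" --pt "0 0 0 0 0 0 28"

```text
clock: 3.4
tcp_pos: [0.5915, 0.1061, 0.056]
ee_rot: [0.743, 0.67, -0.0, -0.0]
ft_force: [-1.9, 0.6, 5.4]
grip_width: 0.0315
```

>>> arm_command --pt "0 0 0 0 0 0 25" --pt "0 0 0 0 0 0 25" --pt "0 0 0 0 0 0 25" --pt "0 0 0 0 0 0 25" --pt "0 0 0 0 0 0 25"

```text
clock: 3.9
tcp_pos: [0.5914, 0.1062, 0.056]
ee_rot: [0.743, 0.67, -0.0, -0.0]
ft_force: [-1.8, -0.7, 5.9]
grip_width: 0.0313
```

```bash
python3 rel.py 0.001 .001 .056
python3 - <<'E'
from h import *
snap('scene','scene3')
snap('wrist','wrist3')
a=cv2.imread('pics/scene3.png')[180:280,310:450];a=cv2.resize(a,None,fx=5,fy=5,interpolation=cv2.INTER_CUBIC)
cv2.imwrite('pics/s3b.png',a)
E
```

```text
clk 3.9 width 31.33513985606448 tcp fix mm [1.110e+00 3.000e-02 5.601e+01] F fix [-1.71 -0.86  5.85]
shift mm [ 1.  -0.1  0. ] rotvec [-0.0003 -0.0002 -0.0011]
```

View pics/s3b.png

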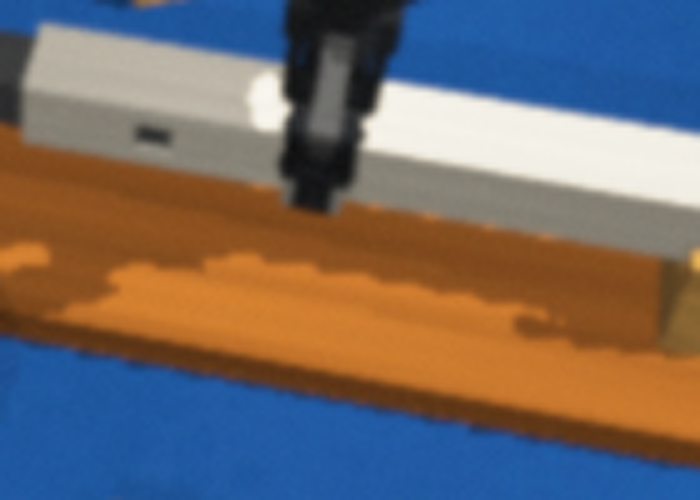

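View pics/wrist3.png

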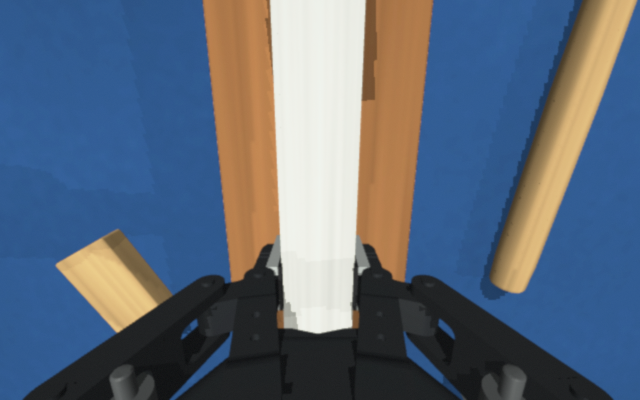

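>>> arm_command --pt "0.4 0 0 0 0 0 25" --pt "0.8 0 0 0 0 0 25" --pt "1.2 0 0 0 0 0 25" --pt "1.6 0 0 0 0 0 25" --pt "2 0 0 0 0 0 25"

```text
clock: 4.5
tcp_pos: [0.5915, 0.1071, 0.056]
ee_rot: [0.742, 0.67, -0.001, 0.0]
ft_force: [-1.3, -4.7, 6.5]
grip_width: 0.0317
```

```bash
python3 rel.py 0.001 .001 .056
```

```text
clk 4.5 width 31.663315697389532 tcp fix mm [ 1.13  0.94 56.02] F fix [-0.81 -4.85  6.53]
shift mm [ 0.1 -0.1  0. ] rotvec [-0.0004  0.0015 -0.0009]
```

>>> arm_command --pt "0.3 0 0 0 0 0 25" --pt "0.6 0 0 0 0 0 25" --pt "0.9 0 0 0 0 0 25" --pt "1.2 0 0 0 0 0 25" --pt "1.5 0 0 0 0 0 25"

```text
clock: 5.0
tcp_pos: [0.5917, 0.1084, 0.056]
ee_rot: [0.742, 0.67, -0.001, 0.0]
ft_force: [-1.4, -4.2, 6.9]
grip_width: 0.0316
```

```bash
python3 rel.py 0.001 .001 .056
```

```text
clk 5.0 width 31.610912535195475 tcp fix mm [ 1.1   2.32 56.02] F fix [-0.96 -4.3   6.9 ]
shift mm [-1.3 -0.1  0. ] rotvec [-0.0005  0.0017 -0.0008]
```

>>> arm_command --pt "1 0 0 0 0 0 25" --pt "2 0 0 0 0 0 25" --pt "3 0 0 0 0 0 25" --pt "4 0 0 0 0 0 25" --pt "5 0 0 0 0 0 25"

```text
clock: 5.5
tcp_pos: [0.5921, 0.1127, 0.056]
ee_rot: [0.743, 0.67, -0.001, 0.001]
ft_force: [-1.7, -4.3, 6.3]
grip_width: 0.0314
```

```bash
python3 rel.py 0.001 .001 .056
python3 - <<'E'
from h import *
snap('scene','scene4')
a=cv2.imread('pics/scene4.png')[180:280,310:450];a=cv2.resize(a,None,fx=5,fy=5,interpolation=cv2.INTER_CUBIC)
cv2.imwrite('pics/s4b.png',a)
E
```

```text
clk 5.5 width 31.399045139664196 tcp fix mm [ 1.1   6.62 56.04] F fix [-1.28 -4.42  6.29]
shift mm [-5.6 -0.1  0. ] rotvec [-0.0006  0.0024 -0.001 ]
```

View pics/s4b.png

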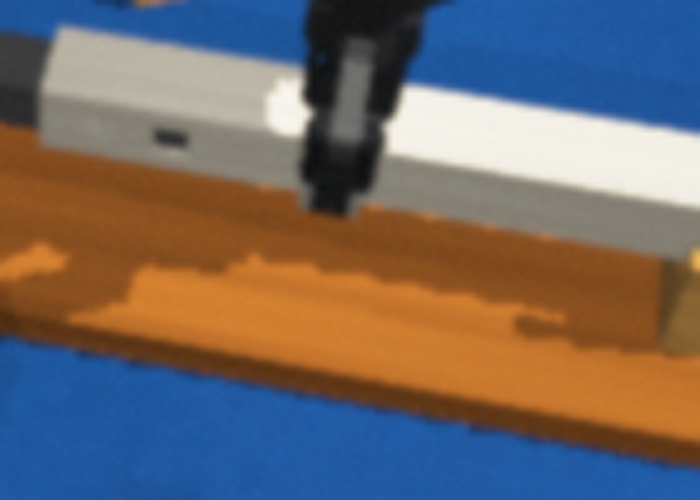

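>>> arm_command --pt "2 0 0 0 0 0 25" --pt "5 0 0 0 0 0 25" --pt "8 0 0 0 0 0 25" --pt "11 0 0 0 0 0 25" --pt "14 0 0 0 0 0 25"

```text
clock: 6.05
tcp_pos: [0.5936, 0.1273, 0.056]
ee_rot: [0.742, 0.67, -0.001, 0.0]
ft_force: [-1.0, -4.9, 6.8]
grip_width: 0.0311
```

```bash
python3 rel.py 0.001 .001 .056
```

```text
clk 6.05 width 31.06114908744478 tcp fix mm [ 1.14 21.29 56.02] F fix [-0.46 -5.    6.76]
shift mm [-20.3  -0.1   0.1] rotvec [-0.0005  0.0019 -0.0008]
```

>>> arm_command --pt "3 0 0 0 0 0 25" --pt "6 0 0 0 0 0 25" --pt "9 0 0 0 0 0 25" --pt "12 0 0 0 0 0 25" --pt "14 0 0 0 0 0 25"

```text
clock: 6.55
tcp_pos: [0.595, 0.1414, 0.056]
ee_rot: [0.742, 0.67, -0.001, 0.0]
ft_force: [-1.5, -3.8, 6.9]
grip_width: 0.031
```

```bash
python3 rel.py 0.001 .001 .056;python3 - <<'E'
from h import *
snap('scene','scene5')
a=cv2.imread('pics/scene5.png')[180:280,310:450];a=cv2.resize(a,None,fx=5,fy=5,interpolation=cv2.INTER_CUBIC)
cv2.imwrite('pics/s5b.png',a)
E
```

```text
clk 6.55 width 30.96216351100598 tcp fix mm [ 1.12 35.43 56.  ] F fix [-1.14 -3.97  6.87]
shift mm [-34.4  -0.1   0.1] rotvec [-0.0005  0.0017 -0.0008]
```

View pics/s5b.png

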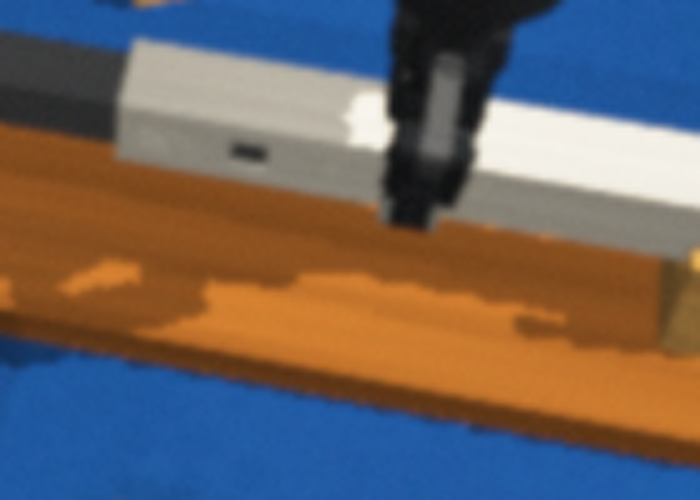

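Run:
```python
from fit import *
p=r.x
a=proj(S,W(p,(.019,0,.075)));b=proj(S,W(p,(.016,0,.075)));c=proj(S,W(p,(.014,0,.075)))
print(a,b,c,proj(S,W(p,(.016,-.03,.075))))
# centroids
for f,box in (('scene0',(335,348,200,213)),('scene5',(352,368,204,217))):
    g=cv2.imread(f'pics/{f}.png',0)[box[2]:box[3],box[0]:box[1]].astype(float)
    print(g.astype(int)[3:11])
g=cv2.imread('pics/scene0.png',0)[208:219,367:381];print(g)
```

```text
(np.float64(372.8042355212922), np.float64(214.02405122627533)) (np.float64(373.0293537638622), np.float64(212.73607030463413)) (np.float64(373.178810997729), np.float64(211.8809727184763)) (np.float64(356.6872135253508), np.float64(209.83119099059056))
[[121 121 121 122 126 133 140 146 151 160 169 179 193]
 [117 114 107 104 106 111 115 118 122 125 129 136 142]
 [118 107  85  71  76  85  92  99 106 112 118 122 123]
 [116 101  72  51  48  52  56  64  77  99 116 120 119]
 [117 103  77  59  50  47  48  50  67  97 115 119 120]
 [117 112 101  96  87  82  75  70  78 101 117 122 121]
 [122 122 125 131 127 121 116 107 105 111 118 119 121]
 [121 122 124 127 127 126 128 130 128 124 122 119 120]]
[[127 128 128 126 120 121 123 126 129 130 132 134 137 139 141 145]
 [128 128 126 119 105  97  99 106 111 114 118 125 130 130 131 133]
 [128 127 125 114  89  65  61  67  72  79  91 110 125 128 131 129]
 [128 128 128 112  83  58  50  48  49  51  66  96 123 130 130 130]
 [129 127 128 119 100  89  81  73  62  57  68  98 123 130 129 130]
 [129 130 131 130 132 128 123 113 105 102 103 114 126 129 129 131]
 [128 129 131 131 134 136 137 138 141 142 141 132 131 129 130 130]
 [121 124 123 127 128 131 131 136 138 138 138 134 132 130 129 130]]
[[128 131 134 142 149 156 161 169 182 198 207 216 220 222]
 [122 121 122 121 122 126 128 132 137 144 151 158 166 175]
 [119 118 116 115 116 126 133 131 130 123 122 126 129 132]
 [118 117 111 104 115 139 158 165 154 127 116 120 123 121]
 [119 119 110 104 123 158 187 202 189 136 107 117 121 121]
 [118 117 110 104 121 151 183 198 188 142 110 116 122 122]
 [120 118 115 111 112 132 157 173 170 141 113 117 123 123]
 [122 122 122 118 111 111 126 139 140 129 117 117 122 122]
 [122 121 124 121 117 109 112 117 122 126 123 122 119 120]
 [111 113 115 118 118 118 119 119 122 124 122 122 120 121]
 [ 91  96  97 104 110 115 120 122 123 119 121 120 121 121]]
```

>>> arm_command --pt "3 0 0 0 0 0 25" --pt "6 0 0 0 0 0 25" --pt "9 0 0 0 0 0 25" --pt "11 0 0 0 0 0 25" --pt "13 0 0 0 0 0 25"

```text
clock: 7.1
tcp_pos: [0.5964, 0.1541, 0.056]
ee_rot: [0.742, 0.67, -0.001, 0.0]
ft_force: [-0.3, -5.5, 5.8]
grip_width: 0.0316
```

```bash
python3 rel.py 0.001 .001 .056;python3 - <<'E'
from h import *
snap('scene','scene6')
a=cv2.imread('pics/scene6.png')[180:240,330:430];a=cv2.resize(a,None,fx=7,fy=7,interpolation=cv2.INTER_CUBIC)
cv2.imwrite('pics/s6b.png',a)
E
```

```text
clk 7.1 width 31.59038262580987 tcp fix mm [ 1.18 48.28 56.04] F fix [ 0.23 -5.51  5.81]
shift mm [-47.3  -0.1   0.1] rotvec [-0.0005  0.0019 -0.0008]
```

View pics/s6b.png

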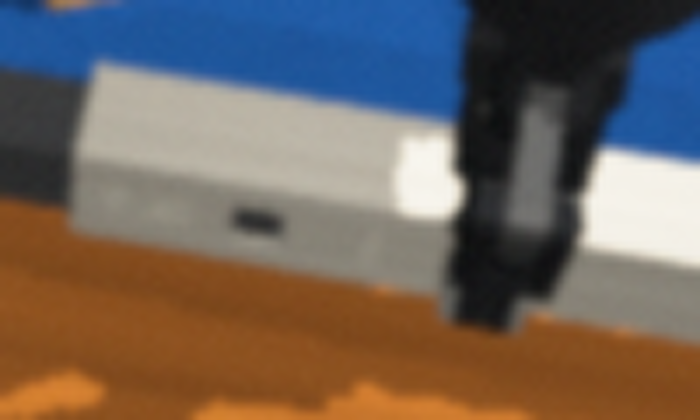

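>>> arm_command --pt "2 0 0 0 0 0 25" --pt "4 0 0 0 0 0 25" --pt "5.5 0 0 0 0 0 25" --pt "6.5 0 0 0 0 0 25" --pt "7 0 0 0 0 0 25"

```text
clock: 7.65
tcp_pos: [0.5972, 0.1615, 0.056]
ee_rot: [0.743, 0.67, -0.001, 0.0]
ft_force: [-0.2, -3.5, 5.4]
grip_width: 0.0314
```

```bash
cat > look.py <<'E'
import sys
from h import *
n=sys.argv[1]
snap('scene','scene'+n)
a=cv2.imread(f'pics/scene{n}.png')[190:235,335:415];a=cv2.resize(a,None,fx=8,fy=8,interpolation=cv2.INTER_CUBIC)
cv2.imwrite(f'pics/s{n}b.png',a)
E
python3 rel.py 0.001 .001 .056;python3 look.py 7
```

```text
clk 7.65 width 31.39969175694423 tcp fix mm [ 1.17 55.7  56.03] F fix [ 0.16 -3.51  5.41]
shift mm [-54.7  -0.1   0.1] rotvec [-0.0005  0.0011 -0.0009]
```

View pics/s7b.png

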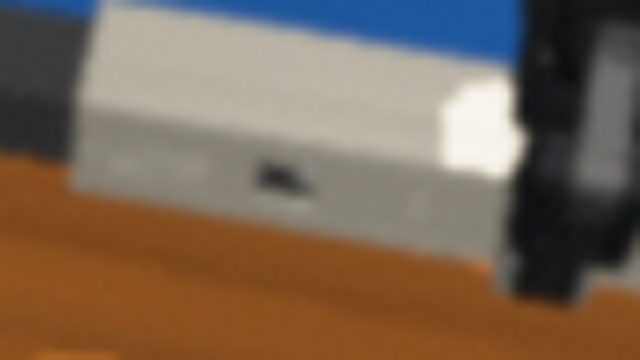

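>>> arm_command --pt "0.5 0 0 0 0 0 25" --pt "1 0 0 0 0 0 25" --pt "1.5 0 0 0 0 0 25" --pt "2 0 0 0 0 0 25" --pt "2 0 0 0 0 0 25"

```text
clock: 8.2
tcp_pos: [0.5975, 0.1642, 0.056]
ee_rot: [0.743, 0.67, -0.0, -0.0]
ft_force: [-0.9, 0.3, 5.2]
grip_width: 0.0313
```

```bash
python3 rel.py 0.001 .001 .056;python3 look.py 8
```

```text
clk 8.2 width 31.318375913555816 tcp fix mm [ 1.19 58.43 56.04] F fix [-0.92  0.23  5.2 ]
shift mm [-57.4  -0.1   0. ] rotvec [-0.0003 -0.0001 -0.0011]
```

View pics/s8b.png

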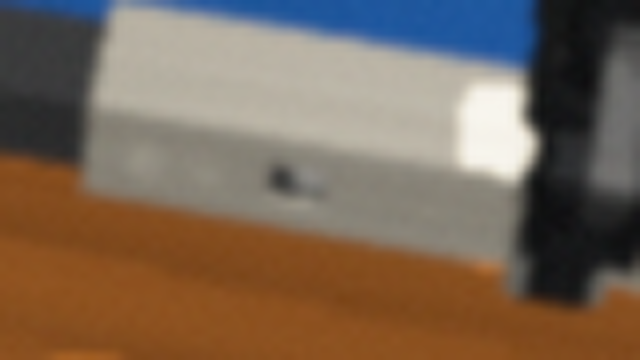

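>>> arm_command --pt "0.3 0 0 0 0 0 25" --pt "0.6 0 0 0 0 0 25" --pt "0.9 0 0 0 0 0 25" --pt "1.2 0 0 0 0 0 25" --pt "1.2 0 0 0 0 0 25"

```text
clock: 8.75
tcp_pos: [0.5976, 0.1656, 0.056]
ee_rot: [0.743, 0.67, 0.0, -0.0]
ft_force: [0.5, -0.2, 6.3]
grip_width: 0.031
```

```bash
python3 rel.py 0.001 .001 .056;python3 look.py 9
```

```text
clk 8.75 width 31.04564495358711 tcp fix mm [ 1.17 59.82 56.04] F fix [ 0.5  -0.17  6.33]
shift mm [-58.8  -0.1   0. ] rotvec [-0.0003 -0.0004 -0.0011]
```

View pics/s9b.png

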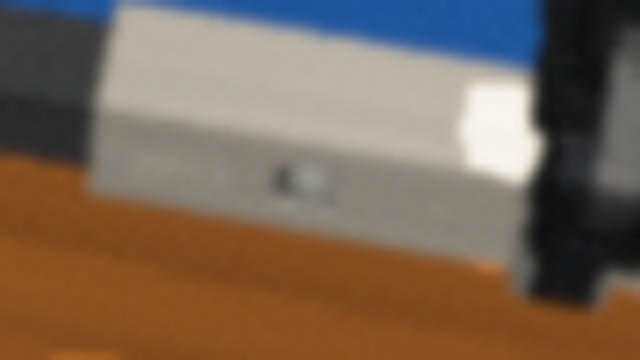

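>>> arm_command --pt "0.2 0 0 0 0 0 25" --pt "0.4 0 0 0 0 0 25" --pt "0.6 0 0 0 0 0 25" --pt "0.7 0 0 0 0 0 25" --pt "0.7 0 0 0 0 0 25"

```text
clock: 9.3
tcp_pos: [0.5977, 0.1662, 0.056]
ee_rot: [0.743, 0.67, -0.0, -0.0]
ft_force: [-0.9, 0.6, 5.1]
grip_width: 0.0314
```

```bash
python3 rel.py 0.001 .001 .056;python3 look.py 10
```

```text
clk 9.3 width 31.41219492974264 tcp fix mm [ 1.18 60.42 56.04] F fix [-0.96  0.52  5.1 ]
shift mm [-59.4  -0.1   0. ] rotvec [-0.0003 -0.0002 -0.0011]
```

View pics/s10b.png

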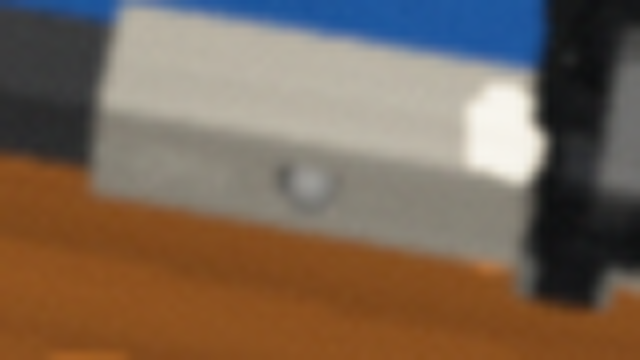

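>>> arm_command --pt "0.1 0 0 0 0 0 25" --pt "0.2 0 0 0 0 0 25" --pt "0.3 0 0 0 0 0 25" --pt "0.4 0 0 0 0 0 25" --pt "0.4 0 0 0 0 0 25"

```text
clock: 9.85
tcp_pos: [0.5977, 0.1663, 0.056]
ee_rot: [0.743, 0.67, -0.0, -0.0]
ft_force: [-2.3, -1.0, 6.0]
grip_width: 0.0314
```

```bash
python3 rel.py 0.001 .001 .056;python3 look.py 11
```

```text
clk 9.85 width 31.368612812794293 tcp fix mm [ 1.19 60.54 56.05] F fix [-2.2  -1.26  6.02]
shift mm [-59.5  -0.1   0.1] rotvec [-0.0003  0.0002 -0.0011]
```

View pics/s11b.png

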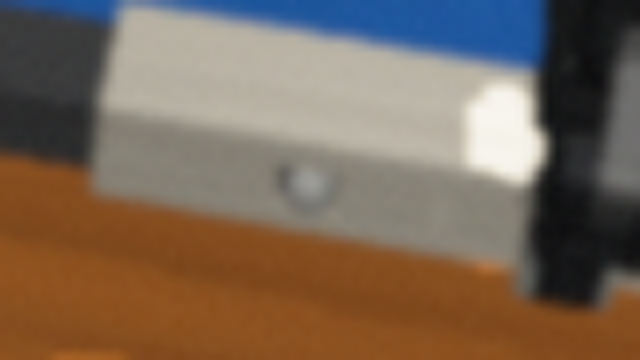

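>>> arm_command --pt "0.1 0 0 0 0 0 25" --pt "0.2 0 0 0 0 0 25" --pt "0.3 0 0 0 0 0 25" --pt "0.4 0 0 0 0 0 25" --pt "0.4 0 0 0 0 0 25"

```text
clock: 10.4
tcp_pos: [0.5977, 0.1666, 0.056]
ee_rot: [0.743, 0.67, -0.0, 0.0]
ft_force: [-1.3, -1.3, 5.4]
grip_width: 0.0312
```

```bash
python3 rel.py 0.001 .001 .056;python3 - <<'E'
from h import *
d=snap('scene','scene12');g=cv2.imread('pics/scene12.png')
a=g[203:223,362:386];b=cv2.imread('pics/scene0.png')[203:223,362:386]
cv2.imwrite('pics/cmp.png',cv2.resize(np.hstack([b,a]),None,fx=16,fy=16,interpolation=cv2.INTER_CUBIC))
E
```

```text
clk 10.4 width 31.2100540134193 tcp fix mm [ 1.16 60.77 56.04] F fix [-1.2  -1.4   5.41]
shift mm [-59.8  -0.1   0.1] rotvec [-0.0004  0.0005 -0.0011]
```

View pics/cmp.png

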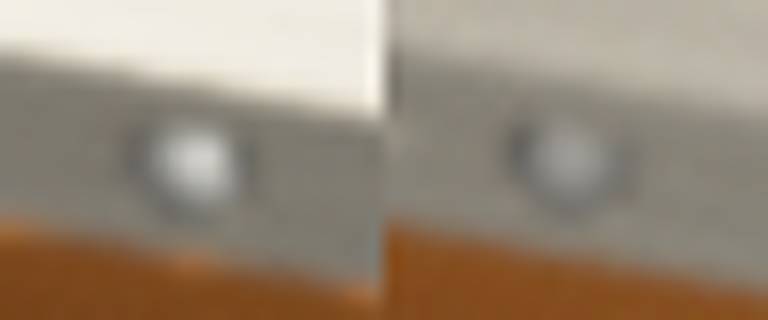

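>>> arm_command --pt "0 0 0 0 0 0 33" --pt "0 0 0 0 0 0 38" --pt "0 0 0 0 0 0 45" --pt "0 0 0 0 0 0 55" --pt "0 0 0 0 0 0 70"

```text
clock: 10.95
tcp_pos: [0.5979, 0.167, 0.0551]
ee_rot: [0.743, 0.67, -0.0, -0.0]
ft_force: [0.2, 0.1, -0.4]
grip_width: 0.0682
```

>>> arm_command --pt "0 0 0 0 0 0 80" --pt "0 0 -8 0 0 0 80" --pt "0 0 -30 0 0 0 80" --pt "0 0 -60 0 0 0 80" --pt "0 0 -90 0 0 0 80"

```text
clock: 11.45
tcp_pos: [0.5978, 0.1669, 0.1466]
ee_rot: [0.743, 0.67, -0.0, -0.0]
ft_force: [0.1, 0.3, 0.6]
grip_width: 0.0801
```

>>> arm_command --pt "0 0 -30 0 0 0 80" --pt "0 0 -60 0 0 0 80" --pt "0 0 -60 0 0 0 80" --pt "0 0 -60 0 0 0 80" --pt "0 0 -60 0 0 0 80"

```text
clock: 11.95
tcp_pos: [0.5972, 0.1668, 0.2044]
ee_rot: [0.743, 0.67, -0.001, -0.001]
ft_force: [0.1, -0.4, -0.5]
grip_width: 0.0799
```

```bash
python3 rel.py 0.001 .001 .056;python3 - <<'E'
from h import *
d=snap('scene','scene13');g=cv2.imread('pics/scene13.png')
a=g[203:223,362:386];b=cv2.imread('pics/scene0.png')[203:223,362:386]
cv2.imwrite('pics/cmp2.png',cv2.resize(np.hstack([b,a]),None,fx=16,fy=16,interpolation=cv2.INTER_CUBIC))
snap('wrist','wrist13')
E
```

```text
clk 11.95 width 79.94059276047905 tcp fix mm [  0.7   60.92 204.35] F fix [ 0.1  -0.41 -0.54]
shift mm [-59.8   0.6 148.4] rotvec [-0.0019  0.0006 -0.001 ]
```

View pics/cmp2.png

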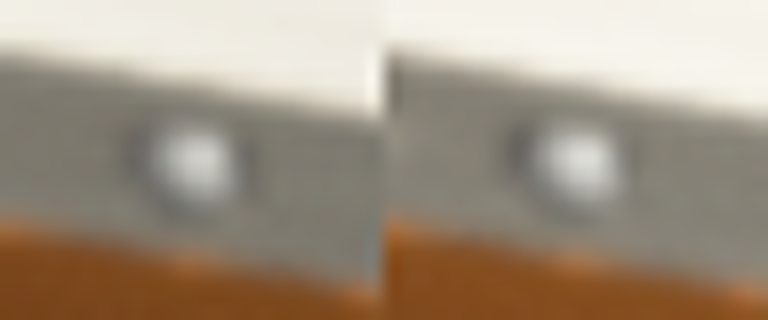

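View pics/scene13.png

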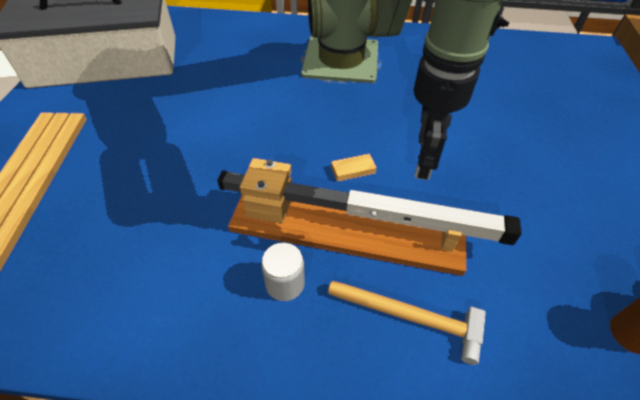

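The button at pixel (374, 213) matches the starting picture. The empty first hole is at about (407, 218), and the tin, hammer and offcut are where they were. I'll hand the job in.

```bash
python3 -c "
from h import *
bot.close_job();print(bot.sense()['clock'])"
```

```text
the job is handed in; nothing more can be done
the job is handed in; nothing more can be done
```

The leg is extended to its next hole with the snap button out. I handed the job in at about 12 s of the 35 s, with the gripper open and clear above the leg.

- **Moves:** I pinched the tube with a pad over the button, which closed to about 31.3 mm, so the button was flush. I then drew the tube about 61 mm towards the foot, in sub-millimetre steps near the end. Once the button sprang out I opened the fingers and lifted straight up.
- **Forces:** At the end of each call, the pull along the tube read at most about 5.5 N. It was about 1.4 N just before letting go.
- **Last checks:** In the final scene picture the button dome has the same shape and position as at the start, so it looks fully out. The tin, hammer and offcut looked unmoved by eye.
- **Disagreements:** The pictures put the next hole at 60.6 to 61.7 mm, and the tool had moved about 60.7 mm when I stopped. The camera views differed by 1 to 2 mm on the tube's sideways position, so I aimed in between, and the sideways force stayed under about 2.5 N.

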